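# Turn the trolley wheel until its valve is at the top

## Task

Ready the trolley wheel on its bench stand for pumping: turn it by pushing gently on its spokes with the fingertips, one spoke after another, until the red-capped valve is at the very top of the wheel, at twelve o'clock straight above the hub, and leave it at rest there. Push only the spokes and never grip them; the tyre is freshly glued and the valve is delicate, so do not push on either, and leave the tools and bottles where they lie.

Things in the scene. Friction and masses are not known exactly. Their poses are not given: they have to be found in the camera images.
- hub (a point): Wheel centre, on the fixed axle (does not turn), 180 mm above the table; all x, y, z and depths (= x) given here are in this point's frame. x: along the axle, away from the robot into the wheel, 0.30 rad below level, as the wheel leans back with its top away from the robot. y: level, to the left seen from the robot. z: up in the wheel's plane (12 o'clock). The stand is bolted down.
- plate_edge (a point): Middle of the top edge of the stand's grey steel plate, which carries the axle and hides the wheel's lower part from the robot: x -50 to -42 mm, y -110 to 110 mm, z -190 to +45 mm. From the robot's side the spokes can be reached only over this edge. The steel base on the table is 270 mm deep, 240 wide, 12 high, with two blocks 42 mm high at the back.
- wheel (a joint): Turn of the wheel in rad; 0 (and every 2 pi) has the valve at twelve o'clock; grows clockwise as seen from the robot; starts between 2.35 and 3.93. It turns both ways without a stop, is balanced, and has a friction of 0.25 N m (about 3 N at the spokes), so it stays where it is left. Black hub of radius 28 mm; yellow rim of inner radius 105 mm, depth -20 to 20 mm.
- spokes: The 5 straight spokes, 16 mm wide, from radius 28 to 105 mm, depth x -32 to -10 mm, evenly spaced by 72 deg, the nearest ones 36 deg to either side of the valve; four are yellow and the one straight opposite the valve is green. Origin at the wheel's centre; turns with the wheel; its z axis points to the valve.
- valve_cap (a point): Middle of the red cap (18 mm thick, 22 mm long) on the brass valve stem. The stem comes out of the rim half way between two spokes and bends back, away from the robot, so that the cap sticks out of the wheel's far face: 94 mm from the axis, depth x +39 to +61 mm (this point +50). It turns with the wheel and starts in the lower part of the wheel.
- valve: The bent brass valve stem with its red cap, behind the spokes: radius 85 to 106 mm, depth +8 to +61 mm; its origin lies at the wheel's centre and its z axis points to the valve.
- tyre: Black tyre, outer radius 155 mm, inner radius 107 mm, round section of 48 mm (depth -24 to 24 mm); origin at the wheel's centre.
- lever_blue: loose blue plastic tyre lever, 150 x 18 x 6 mm, lying flat beside the stand; origin at the middle of its underside
- driver: loose screwdriver with a red handle, lying flat beside the stand
- spray: loose white spray can, 54 mm wide, 170 mm tall, standing to the side; origin under its centre
- glue: loose white glue bottle with an orange cap, 48 mm wide, 120 mm tall, standing to the side; origin under its centre
- jar: loose jar with a black cap, 64 mm wide, 80 mm tall, standing to the side; origin under its centre
- rule_block: loose aluminium bar, 170 x 40 x 30 mm, lying to the side; origin at the middle of its underside
- wrench: loose steel wrench, lying flat on the table crosswise in front of the stand

How it is judged:
By the outcome, as a careful person would: the job done as asked, in the order asked, and still so for the second after the job is handed in, with the robot touching nothing.
It also fails if it takes over 72 s, if anything falls off the work surface, if the arm or the gripper's body presses on something with over 40 N, if the wrist force passes 120 N, or if a joint passes its speed limit or range.

## Robot

A 7-joint arm with a two-finger parallel gripper is mounted at the origin on the work surface. World frame = base frame: x ahead of the robot, y to its left, z up, the work surface at z = 0. Lengths are in m, angles in rad, forces in N, time in s.
With the tool pointing down it reaches from about 0.35 to 0.9 m from the base axis. Payload 19.9 kg.
Tool frame: the origin (TCP) lies between the finger pads; the fingertips stand 19 mm ahead of it and the grasp point (between the pads) is the TCP; z points along the fingers, y is the direction in which the jaws open and shut (so a half turn about z gives the same grasp; the last joint's range is limited). The gripper opens to 94 mm and grips with 3 to 60 N. Pads are 16 mm wide; open, the fingers measure 119 mm over their backs; the gripper's body (75 mm by 177 mm) begins 78 mm behind the grasp point.
Start: joints at [-1.21, 0.417, -0.01, 1.614, 0.005, 1.111, -0.053], TCP at [0.245, 0.575, 0.185] pointing down, gripper open.
Joint ranges: [-2.81, 2.81], [-0.39, 2.02], [-1.27, 1.25], [0.06, 2.57], [-1.19, 4.33], [0.19, 2], [-2.82, 2.82]. Speed limits (rad/s): [1.89, 1.89, 2.39, 2.39, 3.01, 3.01, 3.01].

## Interface

Orientations are given as a 3x3 rotation matrix whose columns are the frame's x, y, z axes.
In Python, from rig import robot gives the robot as it stands. Calls block until the motion is done:
- robot.move_ptp(position, orientation): joint-space move of the TCP to a pose.
- robot.move_linear(position, velocity=0.15, frame=None, threshold=None): straight line of the TCP; frame=None keeps the orientation; velocity is the mean speed in m/s. With threshold (N) it stops when the force on the tool has changed by that much, and returns True; else False.
- robot.goto_joints(angles): joint-space move.
- robot.gripper_to(opening): finger opening in m; the grip force is fixed at half the most; returns when the fingers have stopped.
- robot.pause(seconds).
- robot.ik(position, orientation): joint angles nearest the present ones, or None.
- robot.get_state(): the state.
- robot.grab_frame(name): name is "scene" or "side" or "wrist"; returns the picture (420x560x3 uint8, red, green, blue); there is no depth.
- robot.camera_info(name): a dict with "fx", "fy", "cx", "cy" (pixels), "dist" ([k1, k2, p1, p2, k3] as OpenCV has them; the pictures are not rectified), "rvec" (rotation vector, rad) and "tvec" (3), from world to camera coordinates, as OpenCV has them. Camera axes: x right, y down, z forward; pixel columns grow to the right and rows downward; lengths in m; the calibration is good to about 2 mm. A picture is of the moment at which its call begins: read the wrist's pose just before it. camera_info takes no time and is no camera call; for the wrist camera it gives the pose at the moment of the call.
A pose or a line that the arm cannot do raises robot.PlanningError and nothing moves.
- robot.sign_off(): hands the job in, once; it reports no verdict.
The state is a dict: "time": time; "qpos": joint angles; "joint_vel": joint speeds; "effort": joint torques, N m; "ee_pos": TCP position; "tool_rot": TCP orientation; "force": force on the tool from outside, world axes, zero at the start; "moment": the same for the moment, N m; "opening": finger opening in m.
Only numpy, scipy, OpenCV 4.12 (cv2) and the standard library are available. Lean on these libraries where they do the work, as an engineer would, in place of code of your own. Each camera call takes 0.05 s, during which the arm holds its last target.

## Working session

There is one attempt and no reset: what is moved stays moved. The work goes in short steps, each a Python script; the robot and the scene stay as the last script left them, time stands still between calls to the robot, and variables do not carry over. Pictures are saved under pics/ and viewed, and the job is handed in when it is done.

```bash
mkdir -p pics; ls; cat > h.py <<'E'
import numpy as np,cv2
from rig import robot
def snap(cam,name):
    ci=robot.camera_info(cam); im=robot.grab_frame(cam)
    cv2.imwrite(f'pics/{name}.png',im[:,:,::-1]); return ci,im
def proj(ci,P):
    K=np.array([[ci['fx'],0,ci['cx']],[0,ci['fy'],ci['cy']],[0,0,1.]])
    return cv2.projectPoints(np.asarray(P,float).reshape(-1,3),np.array(ci['rvec'],float),np.array(ci['tvec'],float),K,np.array(ci['dist'],float))[0].reshape(-1,2)
E
python3 - <<'E'
from h import *
for c in ('scene','side','wrist'):
    ci,im=snap(c,c+'0')
    R=cv2.Rodrigues(np.array(ci['rvec'],float))[0]; print(c,-R.T@np.array(ci['tvec']).ravel(),R[2],ci['fx'])
print(robot.get_state())
E
```

```text
pics
scene [1.54375458 0.28538456 0.9978907 ] [-0.75601488 -0.20926889 -0.6202    ] 517.4839822754839
side [-0.1785534  -0.88103107  1.19953392] [ 0.48677459  0.55870541 -0.67148996] 477.29109539297434
wrist [0.17959118 0.60247414 0.38413289] [ 0.22594153 -0.09636906 -0.96936238] 342.3471485376486
{'time': 0.15, 'qpos': array([-1.20950989,  0.41782783, -0.01032643,  1.61400398,  0.00467729,
        1.11072244, -0.05300546]), 'joint_vel': array([-1.07939410e-03, -8.03471208e-04, -8.99695371e-04, -1.78308229e-03,
        9.43193422e-05,  9.90341153e-05,  6.14649432e-04]), 'effort': array([ 5.88478852e-04, -8.51538920e+01,  6.38437942e-01, -4.26135993e+01,
       -4.89198393e-02,  1.71205908e-02,  5.64803440e-05]), 'ee_pos': array([0.2448603 , 0.57470827, 0.18458795]), 'tool_rot': array([[-9.19977587e-01,  3.91970836e-01, -3.22340019e-04],
       [ 3.91970965e-01,  9.19977167e-01, -8.80288003e-04],
       [-4.85017670e-05, -9.36193161e-04, -9.99999561e-01]]), 'force': array([-0.10312765, -0.63918121,  0.2771702 ]), 'moment': array([0.00221102, 0.02350258, 0.00955225]), 'opening': 0.09411518487988224}
```

View pics/scene0.png

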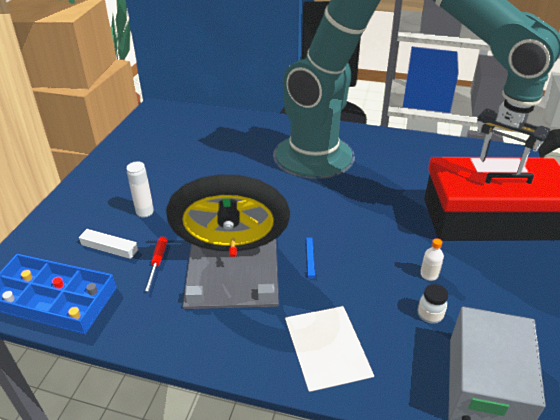

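View pics/side0.png

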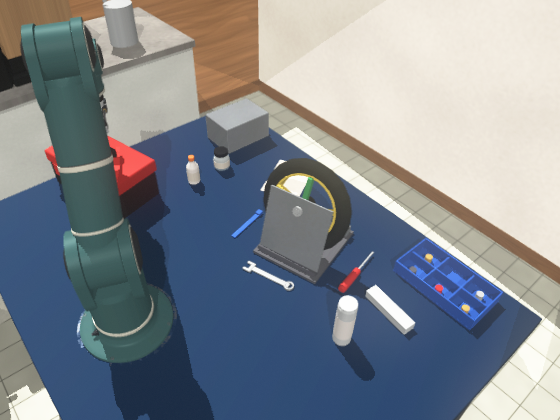

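View pics/wrist0.png

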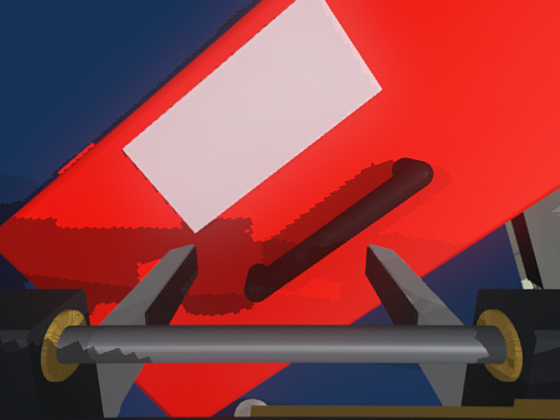

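```bash
python3 - <<'E'
import cv2
a=cv2.imread('pics/scene0.png')[165:315,150:330]; cv2.imwrite('pics/z1.png',cv2.resize(a,None,fx=4,fy=4,interpolation=cv2.INTER_CUBIC))
a=cv2.imread('pics/side0.png')[150:285,235:365]; cv2.imwrite('pics/z2.png',cv2.resize(a,None,fx=4,fy=4,interpolation=cv2.INTER_CUBIC))
E
```

```text
(no output)
```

View pics/z1.png

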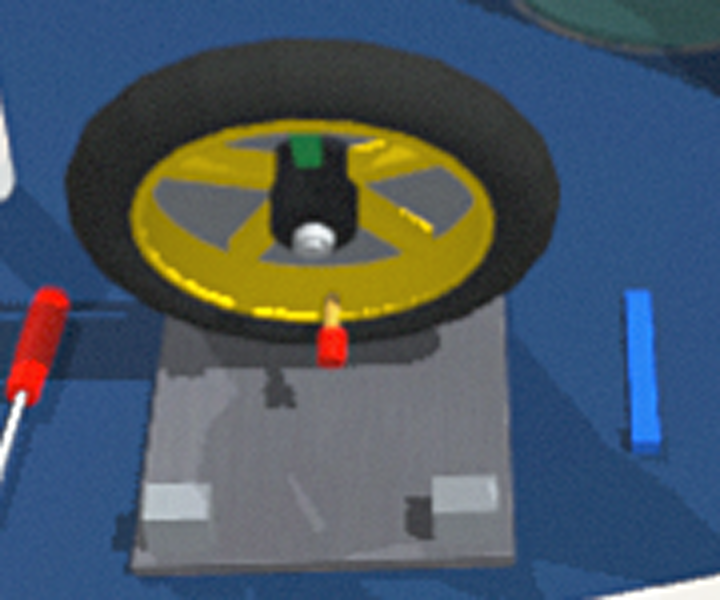

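View pics/z2.png

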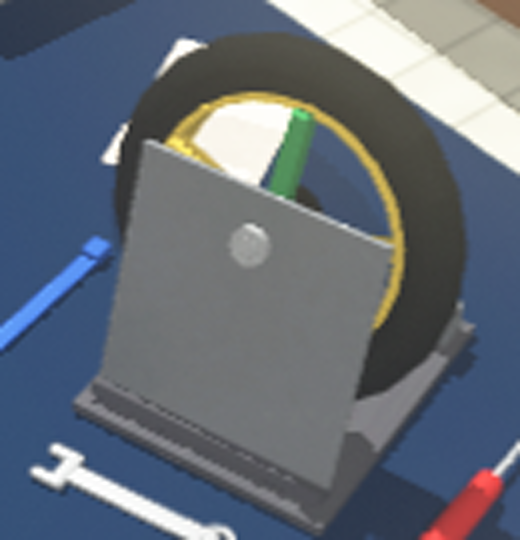

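```bash
cat >> h.py <<'E'
def hubT(x,y,yaw):
    cz,sz=np.cos(yaw),np.sin(yaw); c,s=np.cos(.3),np.sin(.3)
    Rz=np.array([[cz,-sz,0],[sz,cz,0],[0,0,1.]])
    X=Rz@[c,0,-s]; Y=Rz@[0,1.,0]; Z=np.cross(X,Y)
    return np.stack([X,Y,Z],1),np.array([x,y,.18])
def W(p,R,o): return np.atleast_2d(p)@R.T+o
def d(th): return np.array([0,-np.sin(th),np.cos(th)])
def ey(th): return np.array([0,-np.cos(th),-np.sin(th)]) # direction of increasing th
E
cat > fit.py <<'E'
from h import *
from scipy.optimize import least_squares
cs,ss=robot.camera_info('side'),robot.camera_info('scene')
z2=lambda u,v:(235+u/4,150+v/4); z1=lambda u,v:(150+u/4,165+v/4)
obs=np.array([z2(145,140),z2(393,243),z2(332,490),z2(100,383),z2(250,245)])
pts=np.array([[-50,110,45],[-50,-110,45],[-50,-110,-190],[-50,110,-190],[-53,0,0]])/1e3
cap=np.array(z1(332,347))
def res(p):
    R,o=hubT(*p[:3])
    return np.r_[(proj(cs,W(pts,R,o))-obs).ravel(),(proj(ss,W(.094*d(p[3])+[.05,0,0],R,o))-cap).ravel()]
best=min((least_squares(res,[.6,0,y,3.14],loss='soft_l1') for y in (-.6,0,.6)),key=lambda r:r.cost)
print(best.x,best.cost);print(res(best.x).reshape(-1,2).round(1))
R,o=hubT(*best.x[:3]); th=best.x[3]
np.save('hub.npy',best.x)
for n,c in(('side',cs),('scene',ss)):
    im=cv2.imread(f'pics/{n}0.png')
    a=np.linspace(0,2*np.pi,200)
    L=[]
    for r,x in((.155,0),(.105,-.02),(.105,.02),(.028,-.032)):
        L.append(np.array([r*d(t)+[x,0,0] for t in a]))
    for k in range(5):
        t=th+np.pi/5+k*2*np.pi/5; L.append(np.array([.028*d(t)-[.032,0,0],.105*d(t)-[.032,0,0]]))
    L.append(pts[[0,1,2,3,0]])
    im=cv2.resize(im,None,fx=4,fy=4,interpolation=cv2.INTER_CUBIC)
    for l in L: cv2.polylines(im,[np.round(proj(c,W(l,R,o))*4).astype(int)],False,(255,0,255),1)
    ctr=(proj(c,o)*4).astype(int)[0]
    cv2.imwrite(f'pics/fit_{n}.png',im[max(0,ctr[1]-270):ctr[1]+330,max(0,ctr[0]-400):ctr[0]+400])
E
python3 fit.py
```

```text
[ 0.6138707  -0.09590445  0.31998572  3.21161514] 4.320256754094044
[[-0.4 -0.4]
 [ 0.6 -0. ]
 [-0.8  2.2]
 [-0.6  1.4]
 [ 0.7 -0.8]
 [ 0.1  1.7]]
```

View pics/fit_side.png

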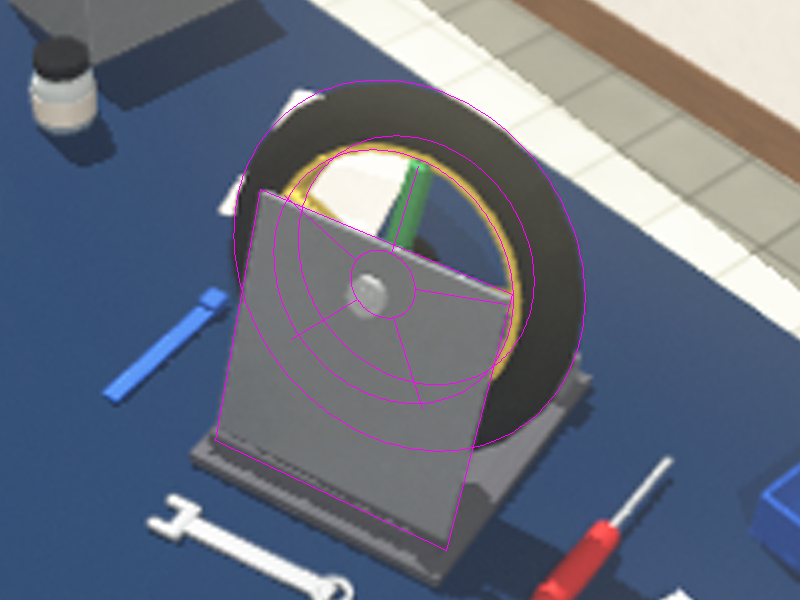

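View pics/fit_scene.png

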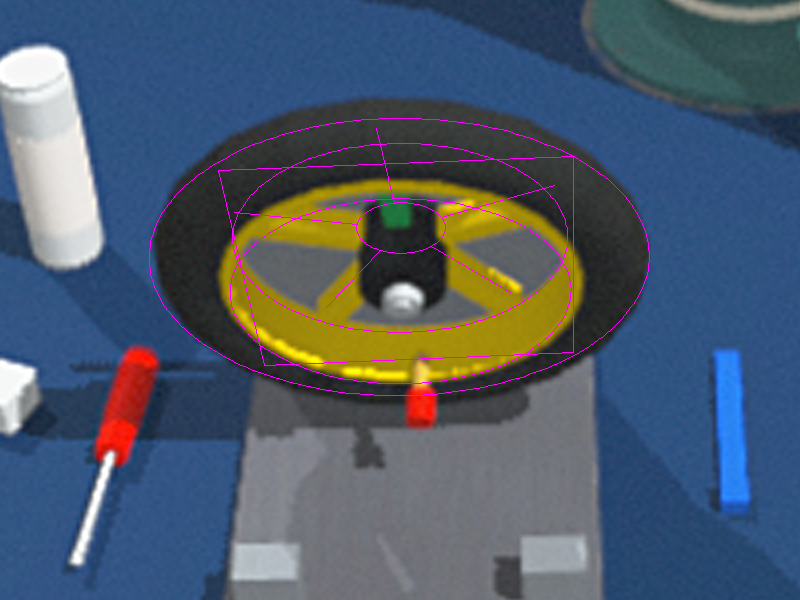

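```bash
cat > fit2.py <<'E'
exec(open('fit.py').read().split('best=')[0])
a=np.linspace(0,2*np.pi,400)
rimp=np.array([.107*d(t)+[.02,0,0] for t in a])
ext=np.array([z1(131,0)[0],z1(494,0)[0],z1(0,119)[1],z1(0,322)[1]])
def res2(p):
    R,o=hubT(*p[:3]); q=proj(ss,W(rimp,R,o))
    e=np.r_[q[:,0].min(),q[:,0].max(),q[:,1].min(),q[:,1].max()]-ext
    return np.r_[res(p),e]
b=least_squares(res2,[.61,-.1,.3,3.2],loss='soft_l1')
print(b.x,b.cost,res2(b.x).round(1)); np.save('hub.npy',b.x)
R,o=hubT(*b.x[:3])
for al in (0,.2,.4,.6,.8,1.0):
  for sgn in (1,-1):
    # tool z: hub x pitched further down by al about hub y
    z=R@[np.cos(al),0,-np.sin(al)]; y=sgn*R[:,1]; T=np.stack([np.cross(y,z),y,z],1)
    out=[]
    for ph in (-42,0,42):
        for x in (-.01,-.09):
            p=W(.08*d(np.radians(ph))+[x,0,0],R,o)[0]-.019*z
            q=robot.ik(p,T); out.append(None if q is None else np.round(q,2))
    print(al,sgn,[x is not None for x in out],out[0],out[4])
E
python3 fit2.py
```

```text
[ 0.61234535 -0.09648836  0.32356878  3.21139773] 10.051649469679697 [-0.7 -0.   0.4  0.2 -0.8  2.5 -0.8  1.8  0.5 -0.4  0.1  1.3  1.6 -2.3
  3.9  0.3]
0 1 [True, True, True, False, True, False] [ 1.42  0.43 -1.08  2.46  3.97  0.68 -1.64] [-0.25  0.62  1.08  2.32  4.19  1.51 -2.26]
0 -1 [True, True, True, False, True, False] [ 1.42  0.43 -1.08  2.46  3.97  0.68  1.51] [-0.25  0.62  1.08  2.32  4.19  1.51  0.88]
0.2 1 [True, False, False, False, False, False] [ 1.41  0.18 -1.09  2.38  4.31  0.51 -2.19] None
0.2 -1 [True, False, False, False, False, False] [ 1.41  0.18 -1.09  2.38  4.31  0.51  0.96] None
0.4 1 [False, False, False, False, False, False] None None
0.4 -1 [False, True, True, True, True, True] None [ 1.16  0.21 -0.73  2.1  -1.14  0.5   0.18]
0.6 1 [True, True, True, True, True, False] [ 1.29  0.08 -1.09  2.11 -0.59  0.47  2.57] [ 1.34  0.29 -1.06  1.97 -0.32  0.52  2.5 ]
0.6 -1 [True, True, True, True, True, True] [-0.78 -0.02  1.01  2.16 -0.71  0.5  -0.47] [-0.22  0.18  0.71  2.01 -0.96  0.72 -0.13]
0.8 1 [True, True, True, True, True, True] [-0.97  0.13  1.22  2.01 -0.55  0.75  2.46] [-0.58  0.34  1.13  1.87 -0.83  0.94  2.82]
0.8 -1 [True, True, True, True, True, True] [-0.58  0.07  0.77  2.   -0.42  0.71 -0.8 ] [-0.49  0.29  1.    1.87 -0.75  0.89 -0.38]
1.0 1 [True, True, True, True, True, True] [-0.56  0.2   0.74  1.83 -0.32  0.94  2.21] [-0.41  0.36  0.86  1.7  -0.52  1.04  2.52]
1.0 -1 [True, True, True, True, True, True] [-0.54  0.19  0.72  1.83 -0.31  0.94 -0.94] [-0.4   0.35  0.84  1.7  -0.51  1.04 -0.63]
```

```bash
cat >> h.py <<'E'
p_=np.load('hub.npy'); R,o=hubT(*p_[:3])
AL=.6
def tool(al=AL):
    z=R@[np.cos(al),0,-np.sin(al)]; y=-R[:,1]; return np.stack([np.cross(y,z),y,z],1)
def tip(h,al=AL): return W(np.array(h),R,o)[0]-.019*tool(al)[:,2]
def tiph():
    s=robot.get_state(); return ((np.array(s['ee_pos'])+.019*np.array(s['tool_rot'])[:,2]-o)@R)
def at(r,deg,x):
    return r*d(np.radians(deg))+[x,0,0]
E
python3 - <<'E'
from h import *
s=robot.get_state()
robot.gripper_to(0.0)
robot.move_linear(np.array(s['ee_pos'])+[0,0,.17],velocity=.25)
robot.move_ptp(tip([-.12,.045,.13]),tool())
s=robot.get_state(); print(s['time'],s['qpos'].round(2),tiph().round(4),s['force'].round(1),s['opening'])
snap('wrist','w1'); snap('side','s1')
E
```

```text
4.9 [-0.49 -0.34  0.67  2.12 -0.18  0.71 -0.92] [-0.1195  0.0456  0.1302] [ 0.5  0.4 -0.1] 0.0007716806662958542
```

View pics/w1.png

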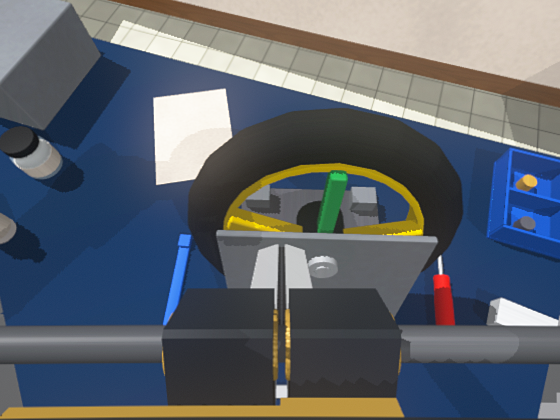

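View pics/s1.png

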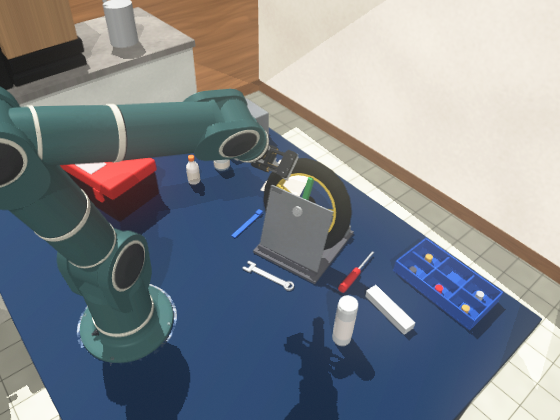

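```bash
cat > ov.py <<'E'
from h import *
import pickle
def overlay(ci,im,th,name,sc=2,crop=None):
    im=cv2.resize(im[:,:,::-1],None,fx=sc,fy=sc,interpolation=cv2.INTER_CUBIC)
    a=np.linspace(0,2*np.pi,200); L=[]
    for r,x in((.105,-.02),(.105,.02),(.028,-.032)): L.append(np.array([r*d(t)+[x,0,0] for t in a]))
    for k in range(5):
        t=th+np.pi/5+k*2*np.pi/5
        L.append(np.array([.028*d(t)-[.032,0,0],.105*d(t)-[.032,0,0]]))
    L.append(np.array([[-50,110,45],[-50,-110,45],[-42,-110,45],[-42,110,45],[-50,110,45]])/1e3)
    L.append(np.array([.094*d(th)+[x,0,0] for x in(.039,.061)]))
    for l in L: cv2.polylines(im,[np.round(proj(ci,W(l,R,o))*sc).astype(int)],False,(255,0,255),1)
    if crop: u,v,u2,v2=[int(sc*c) for c in crop]; im=im[v:v2,u:u2]
    cv2.imwrite(f'pics/{name}.png',im)
E
python3 - <<'E'
from ov import *
ci=robot.camera_info('wrist'); pickle.dump(ci,open('w1.pkl','wb'))
im=cv2.imread('pics/w1.png')[:,:,::-1]
overlay(ci,im,p_[3],'w1o',3,(190,100,450,290))
E
```

```text
(no output)
```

View pics/w1o.png

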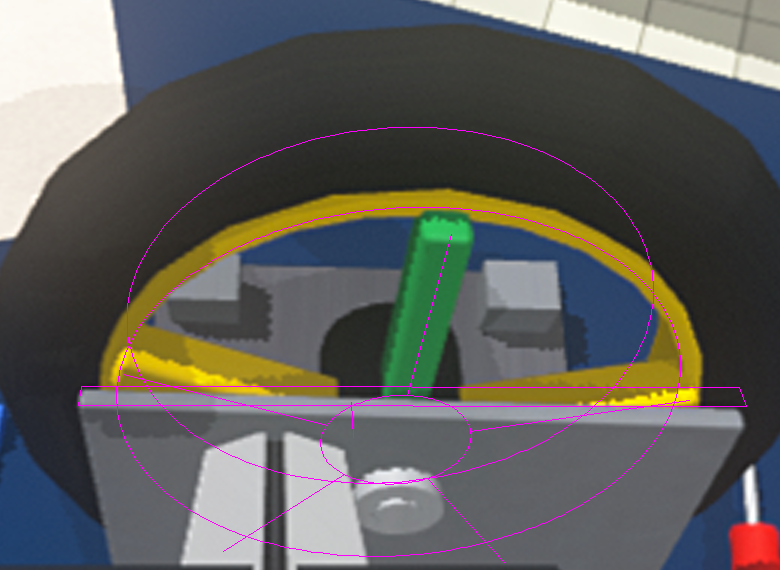

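```bash
cat > fit3.py <<'E'
src=open('fit2.py').read().split('b=least')[0]; exec(src)
import pickle
from ov import overlay
ci=pickle.load(open('w1.pkl','rb'))
w=lambda u,v:(190+u/3,100+v/3)
wob=np.array([w(80,405),w(80,390),w(741,428),w(741,410)])
wp=np.array([[-50,110,45],[-42,110,45],[-50,-110,45],[-42,-110,45]])/1e3
def res3(p,full=True):
    R,o=hubT(*p[:3])
    g=proj(ci,W([.105*d(p[3]+np.pi)-[.032,0,0]],R,o))[0]-w(442,243)
    wr=(proj(ci,W(wp,R,o))-wob).ravel()
    a=np.r_[wr/2,g/2]
    return np.r_[a,res2(p)] if full else a
for lab,f in(('joint',res3),('wrist',lambda p:res3(p,False))):
    b=least_squares(f,[.61,-.1,.3,3.2],loss='soft_l1'); print(lab,b.x.round(4),b.cost,res3(b.x).round(1))
    if lab=='joint': np.save('hub2.npy',b.x)
E
python3 fit3.py
```

```text
joint [ 0.6096 -0.0975  0.3003  3.1911] 14.286575042621733 [-0.7  0.1 -0.1 -0.5  1.  -1.1 -0.1 -1.3  0.5 -0.1 -0.9 -0.  -0.6  1.2
 -2.3  3.4 -1.4  1.6 -0.3 -0.  -0.9  0.6  1.5 -2.6  3.2 -0.5]
wrist [ 0.6086 -0.098   0.2909  3.1809] 0.9759365034850349 [-0.7  0.1 -0.1 -0.5  1.1 -0.  -0.  -0.3 -0.   0.4 -1.  -0.  -1.   1.6
 -2.8  3.7 -1.7  1.5 -0.5  0.1 -1.4  0.3  1.5 -2.7  2.9 -0.8]
```

```bash
cp hub2.npy hub.npy; cat >> h.py <<'E'
def lin(h,v,th=None,al=AL): return robot.move_linear(tip(h,al),velocity=v,threshold=th,frame=tool(al))
BK=np.array([-np.cos(AL),0,np.sin(AL)])
def rep(l):
    s=robot.get_state(); print(l,'t',round(s['time'],2),'tip',tiph().round(4),'F',(s['force']@R).round(1))
def stroke(y0,y1,z,x=-.014,v=.06):
    a=np.array([x,y0,z]); b=np.array([x,y1,z])
    lin(a+.08*BK,.12); rep('pre')
    if lin(a,.08,10): rep('HIT entering'); return
    rep('in')
    if lin(b,v,20): rep('HIT stroke'); return
    rep('end')
E
python3 - <<'E'
from ov import *
stroke(.035,-.05,.055)
ci=robot.camera_info('wrist'); pickle.dump(ci,open('w2.pkl','wb'))
_,im=snap('wrist','w2'); cv2.imwrite('pics/w2c.png',cv2.resize(im[80:300,150:480,::-1],None,fx=2.2,fy=2.2))
snap('scene','c2')
E
```

```text
pre t 5.56 tip [-0.08    0.0352  0.1004] F [-0.4 -0.3 -0. ]
in t 6.71 tip [-0.0141  0.0349  0.0552] F [-0.5 -0.3 -0.4]
end t 8.28 tip [-0.0139 -0.0496  0.0551] F [-0.2  0.  -1. ]
```

View pics/w2c.png

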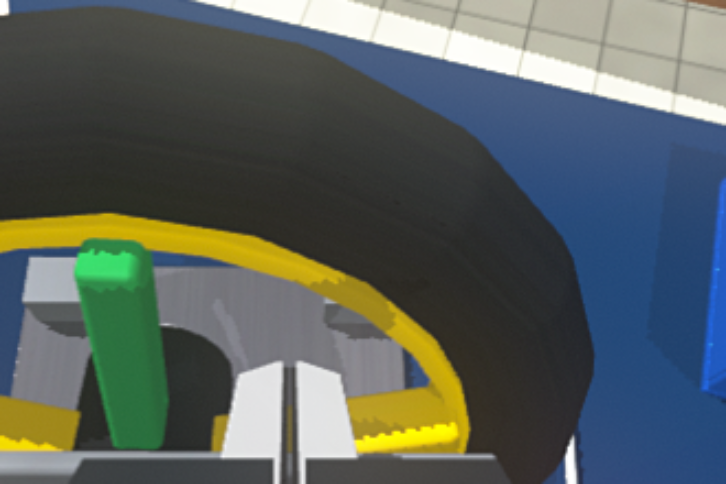

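View pics/c2.png

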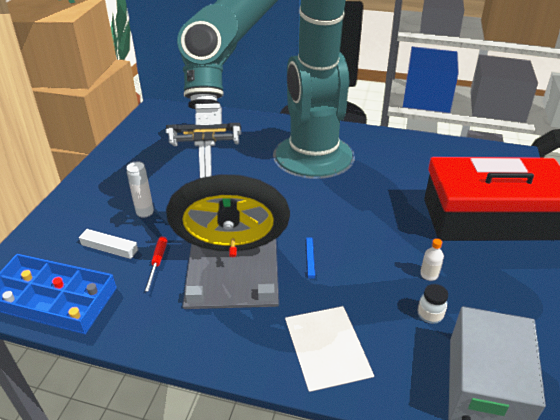

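```bash
python3 - <<'E'
from ov import *
ci=pickle.load(open('w2.pkl','rb'))
s=robot.get_state(); t=np.array(s['ee_pos'])+.019*s['tool_rot'][:,2]
print(proj(ci,t),proj(ci,s['ee_pos']),s['tool_rot'].round(3),tool().round(3),s['opening'])
im=cv2.imread('pics/w2.png')[:,:,::-1]
overlay(ci,im,p_[3],'w2o',3,(150,90,410,290))
im=cv2.imread('pics/c2.png')[:,:,::-1]
ci=robot.camera_info('scene');print(proj(ci,t))
overlay(ci,im,p_[3],'c2o',4,(150,110,340,270))
E
```

```text
[[281.11874375 238.37590085]] [[281.08142598 247.95025265]] [[ 0.748  0.296  0.594]
 [ 0.232 -0.955  0.184]
 [ 0.622 -0.    -0.783]] [[ 0.748  0.296  0.594]
 [ 0.232 -0.955  0.184]
 [ 0.622 -0.    -0.783]] 0.00017881401109520008
[[205.89001344 199.67027202]]
```

View pics/w2o.png

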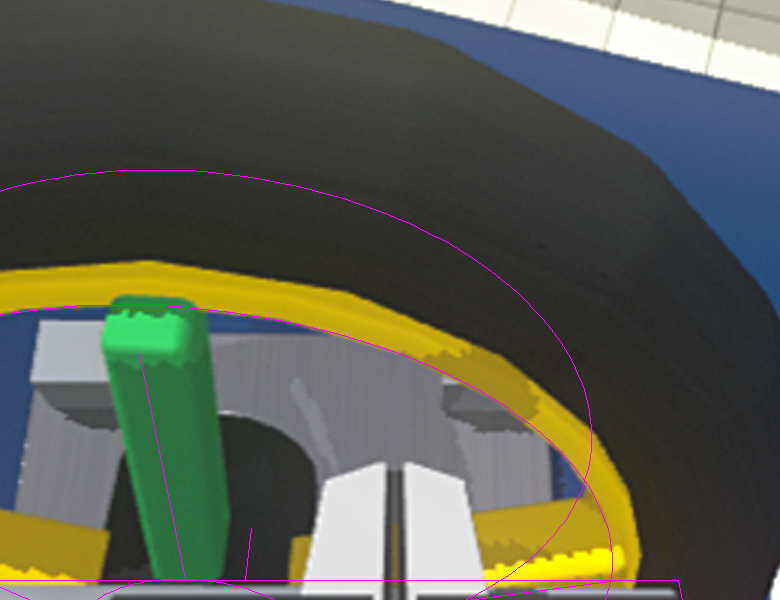

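View pics/c2o.png

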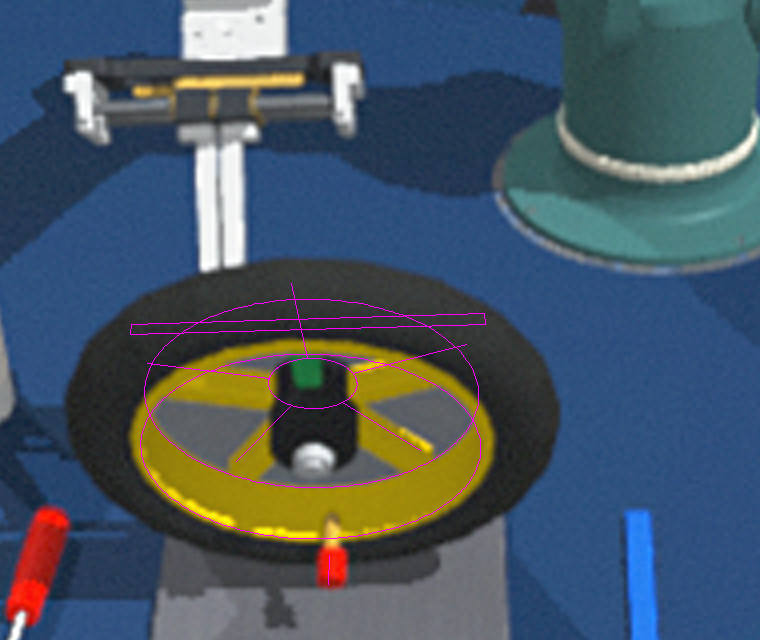

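```bash
python3 - <<'E'
from ov import *
s=robot.get_state(); t=np.array(s['ee_pos'])+.019*s['tool_rot'][:,2]
ci=pickle.load(open('w2.pkl','rb'))
for dx in(-.01,.008,.012): print(dx,proj(ci,t+dx*s['tool_rot'][:,0]))
ci=robot.camera_info('side'); _,im=snap('side','s2'); print(proj(ci,t))
overlay(ci,im,p_[3],'s2o',5,(235,130,365,250))
E
```

```text
-0.01 [[281.12190766 252.45255208]]
0.008 [[281.11616273 226.89841297]]
0.012 [[281.11485509 221.08546607]]
[[320.88689539 197.58556633]]
```

View pics/s2o.png

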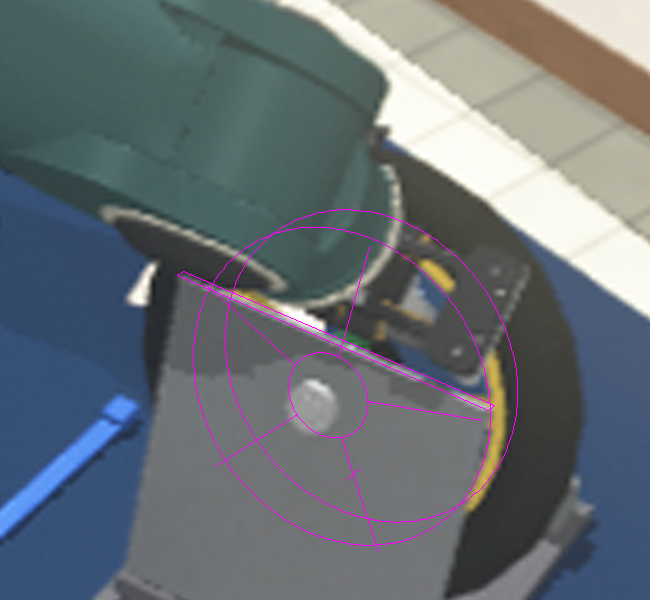

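```bash
python3 - <<'E'
from h import *
im=cv2.imread('pics/wrist0.png')[220:420,40:520]; cv2.imwrite('pics/w0z.png',cv2.resize(im,None,fx=1.65,fy=1.65,interpolation=cv2.INTER_CUBIC))
im=cv2.imread('pics/w2.png')[200:420,180:400]; cv2.imwrite('pics/w2z.png',cv2.resize(im,None,fx=2.7,fy=2.7,interpolation=cv2.INTER_CUBIC))
E
```

```text
(no output)
```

View pics/w0z.png

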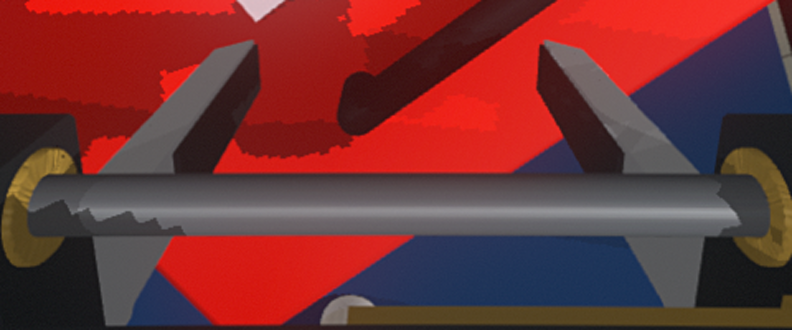

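View pics/w2z.png

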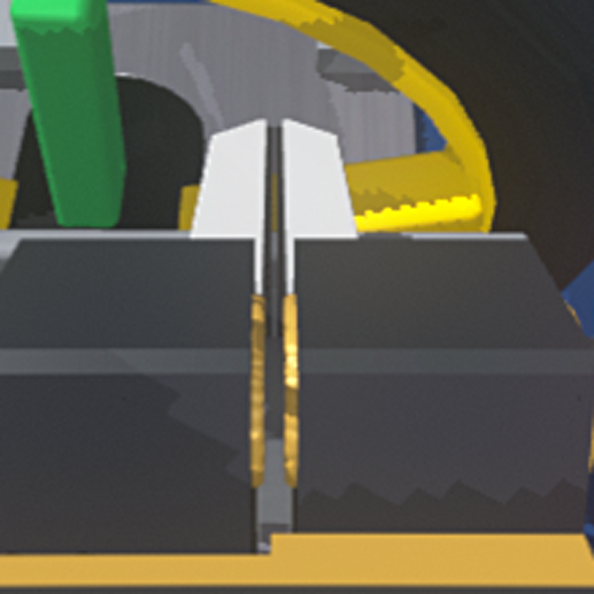

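```bash
python3 - <<'E'
from ov import *
h=tiph(); lin(h+.15*BK,.2); rep('back')
lin([-.16,.035,.2],.2); rep('x')
s=robot.get_state();T=s['tool_rot']; p=np.array(s['ee_pos'])
pickle.dump((p,T),open('pose3.pkl','wb'))
for c,cr in(('scene',(140,60,300,200)),('side',(235,90,365,220))):
    ci,im=snap(c,c+'3'); b=cv2.resize(im[:,:,::-1],None,fx=4,fy=4,interpolation=cv2.INTER_CUBIC)
    for dz,col in((-.013,(0,255,0)),(.0,(255,0,0)),(.019,(255,0,255))):
        q=proj(ci,p+dz*T[:,2])[0]*4; cv2.circle(b,tuple(int(v) for v in q),4,col,-1)
    u,v,u2,v2=[4*k for k in cr]; cv2.imwrite(f'pics/{c}3o.png',b[v:v2,u:u2])
E
```

```text
back t 9.53 tip [-0.1373 -0.0494  0.139 ] F [ 0.2 -0.4 -0. ]
x t 10.22 tip [-0.1598  0.0342  0.1989] F [-0.  -0.3 -0.8]
```

View pics/scene3o.png

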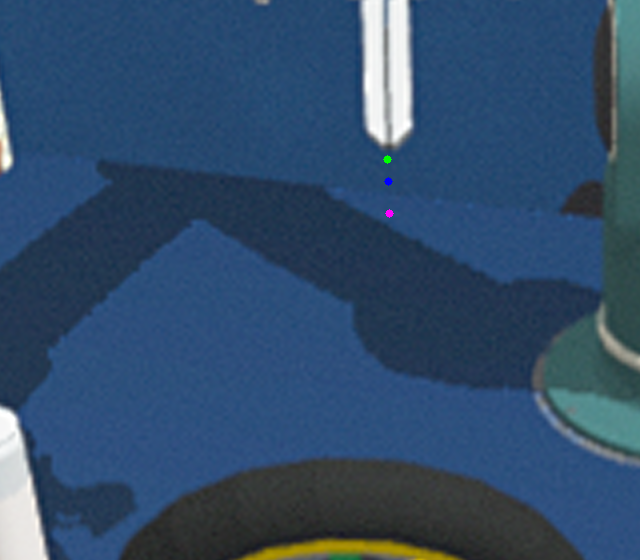

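View pics/side3o.png

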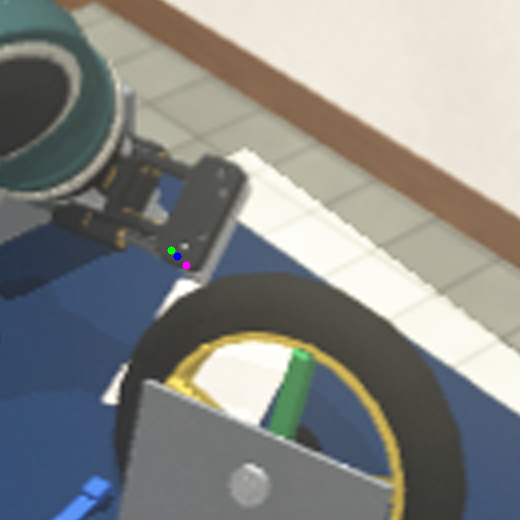

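```bash
sed -i 's/-\.019\*tool(al)/+.018*tool(al)/; s/+\.019\*np.array(s\[.tool_rot/-.018*np.array(s['"'"'tool_rot/' h.py; grep -n "018" h.py
python3 - <<'E'
from ov import *
stroke(.035,-.05,.055,x=-.012)
ci=robot.camera_info('wrist'); pickle.dump(ci,open('w4.pkl','wb'))
_,im=snap('wrist','w4'); overlay(ci,im,p_[3],'w4o',3,(150,90,410,290))
E
```

```text
21:def tip(h,al=AL): return W(np.array(h),R,o)[0]+.018*tool(al)[:,2]
23:    s=robot.get_state(); return ((np.array(s['ee_pos'])-.018*np.array(s['tool_rot'])[:,2]-o)@R)
pre t 11.84 tip [-0.0781  0.0348  0.1005] F [-0.3 -0.  -0.1]
in t 12.99 tip [-0.0122  0.0348  0.0553] F [ 0.1 -0.2 -0.5]
end t 14.56 tip [-0.0121 -0.0501  0.0551] F [0.5 0.9 0.3]
```

View pics/w4o.png

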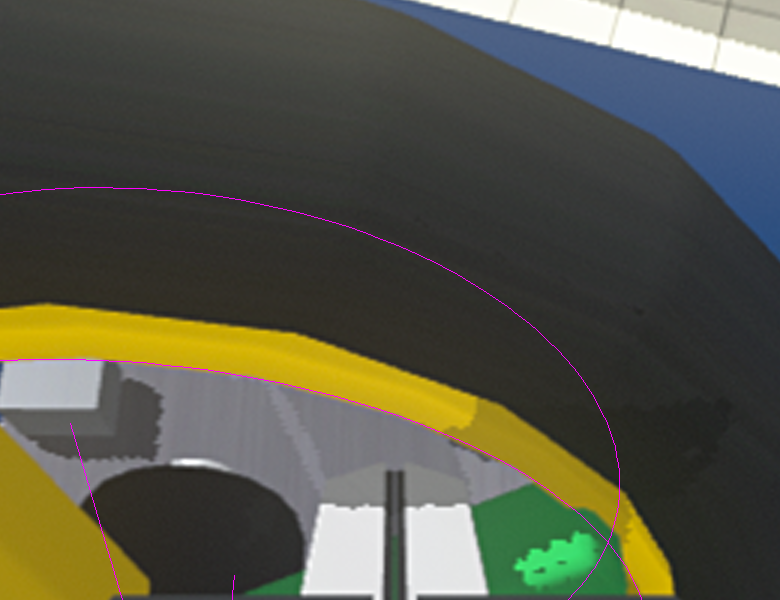

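```bash
cat >> h.py <<'E'
def out(dy=.006):
    h=tiph(); h[1]+=dy; lin(h,.05); lin(h+.08*BK,.15)
E
python3 - <<'E'
from ov import *
out()
ci=robot.camera_info('wrist'); pickle.dump(ci,open('w5.pkl','wb'))
_,im=snap('wrist','w5'); overlay(ci,im,p_[3]+np.radians(55),'w5o',3,(150,90,410,290))
E
```

```text
(no output)
```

View pics/w5o.png

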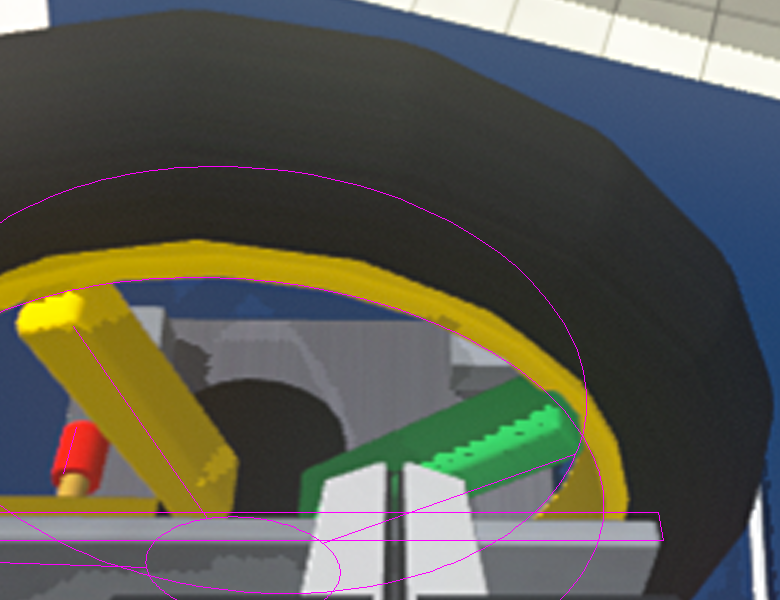

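```bash
python3 - <<'E'
from ov import *
h=tiph(); 
stroke(.055,-.05,.055,x=-.012)
out()
ci=robot.camera_info('wrist'); pickle.dump(ci,open('w6.pkl','wb'))
_,im=snap('wrist','w6'); overlay(ci,im,p_[3]+np.radians(126),'w6o',3,(150,90,410,290))
E
```

```text
pre t 16.58 tip [-0.078   0.0544  0.1   ] F [ 0.5  0.  -0. ]
in t 17.73 tip [-0.0121  0.0548  0.0552] F [-0.1  0.4  0.7]
end t 19.63 tip [-0.012  -0.05    0.0551] F [-0.2  2.4  0.6]
```

View pics/w6o.png

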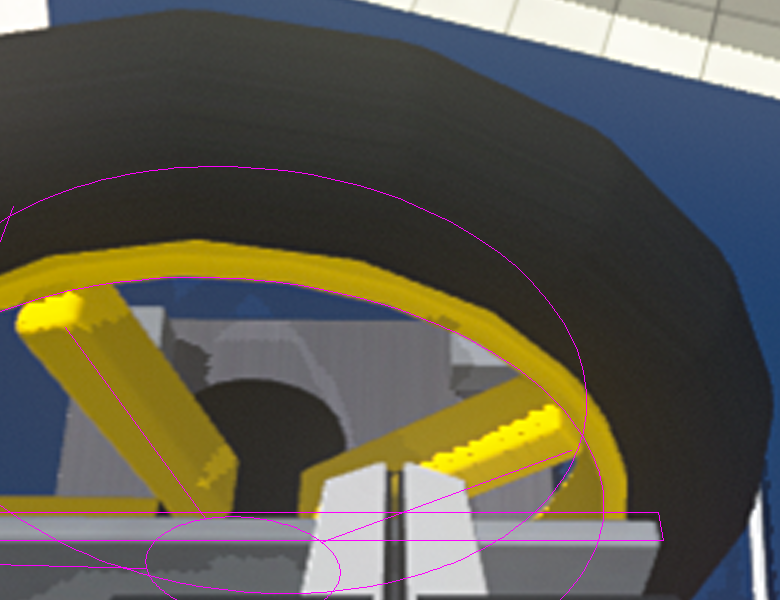

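```bash
python3 - <<'E'
from ov import *
stroke(.055,-.013,.055,x=-.012)
out()
lin([-.11,.0,.14],.15)
ci=robot.camera_info('wrist'); pickle.dump(ci,open('w7.pkl','wb'))
_,im=snap('wrist','w7'); overlay(ci,im,0,'w7o',3,(150,90,410,290))
ci,im=snap('scene','c7'); overlay(ci,im,0,'c7o',4,(150,165,340,285)); rep('')
E
```

```text
pre t 21.61 tip [-0.078   0.0545  0.1001] F [-0.2 -0.1 -0.3]
in t 22.76 tip [-0.0121  0.0548  0.0552] F [ 0.7  0.2 -0.3]
end t 24.04 tip [-0.012  -0.0132  0.0552] F [0.4 1.9 0.4]
 t 25.58 tip [-0.1095  0.0003  0.1385] F [-0.7 -0.2  0.2]
```

View pics/w7o.png

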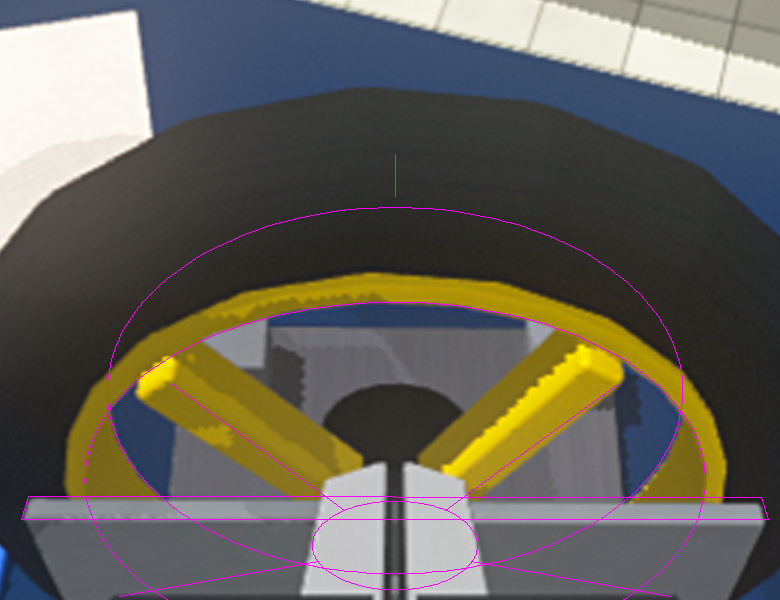

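View pics/c7o.png

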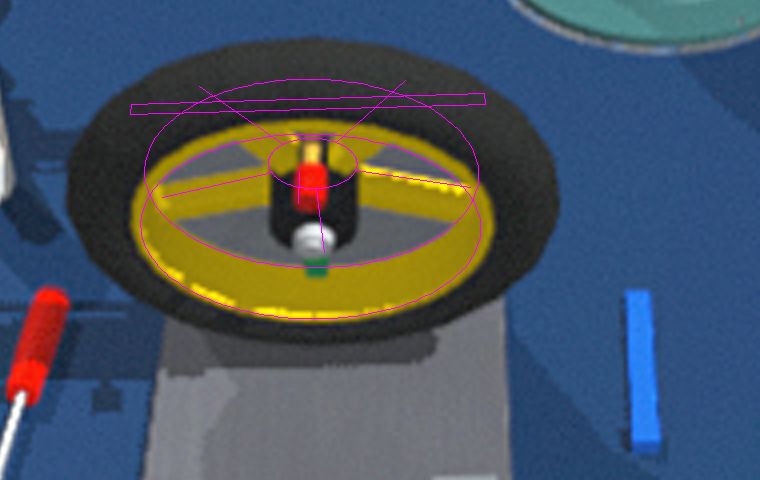

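```bash
cat > box.py <<'E'
from ov import *
def boxes(png,ci,ths,name,sc,crop,cap=False):
    base=cv2.resize(cv2.imread(png),None,fx=sc,fy=sc,interpolation=cv2.INTER_CUBIC); rows=[]
    u,v,u2,v2=[int(sc*c) for c in crop]
    for th in ths:
        im=base.copy(); t0=np.radians(th)
        for k in (0,4):
            t=t0+np.pi/5+k*2*np.pi/5
            for x in(-.032,-.010):
                P=np.array([r*d(t)+w*ey(t)+[x,0,0] for r,w in((.028,-.008),(.105,-.008),(.105,.008),(.028,.008))])
                cv2.polylines(im,[np.round(proj(ci,W(P,R,o))*sc).astype(int)],False,(255,0,255),1)
        if cap:
            P=np.array([.094*d(t0)+[x,0,0] for x in(.039,.061)]); cv2.polylines(im,[np.round(proj(ci,W(P,R,o))*sc).astype(int)],False,(255,255,255),1)
        rows.append(im[v:v2,u:u2])
    cv2.imwrite(f'pics/{name}.png',np.vstack(rows))
E
python3 - <<'E'
from box import *
boxes('pics/w7.png',pickle.load(open('w7.pkl','rb')),(0,-3),'b7',3,(170,180,400,275))
E
```

```text
(no output)
```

View pics/b7.png

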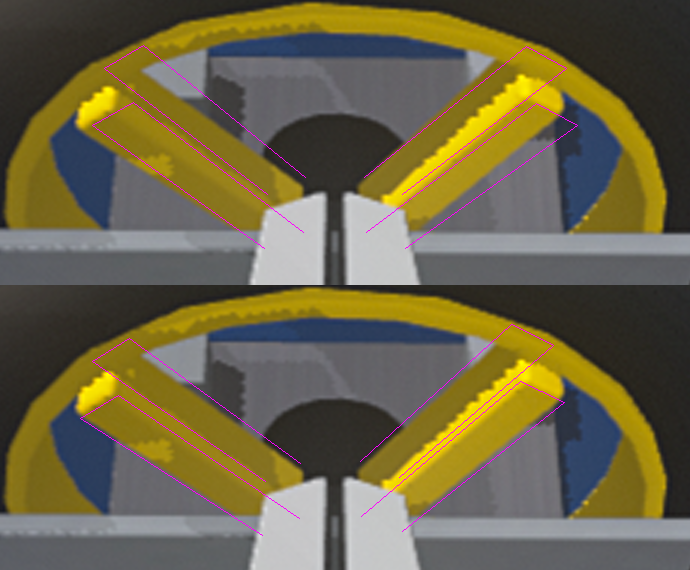

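```bash
python3 - <<'E'
from box import *
boxes('pics/c7.png',robot.camera_info('scene'),(0,-3.5),'bc7',7,(180,185,280,228),cap=True)
ci=robot.camera_info('scene')
for th in(0,-4): print(proj(ci,W(.094*d(np.radians(th))+[.05,0,0],R,o)))
im=cv2.imread('pics/c7.png')[:,:,::-1].astype(int)
m=(im[...,0]>150)&(im[...,1]<70)&(im[...,2]<70); m[:, :215]=0; m[:,245:]=0; m[:195]=0; m[230:]=0
v,u=np.nonzero(m); print(u.mean(),v.mean(),u.min(),u.max(),v.min(),v.max())
E
```

```text
[[224.59475175 211.8893162 ]]
[[227.45557187 211.86012281]]
227.46913580246914 210.8395061728395 224 231 206 216
```

View pics/bc7.png

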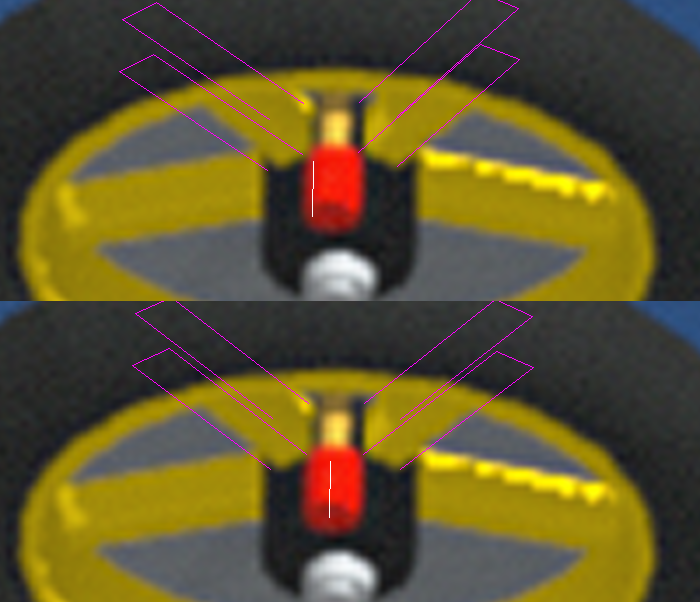

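```bash
python3 - <<'E'
from box import *
stroke(.008,-.0175,.055,x=-.012,v=.03)
out()
lin([-.11,.0,.14],.15); robot.pause(.3)
ci=robot.camera_info('wrist'); pickle.dump(ci,open('w8.pkl','wb'))
snap('wrist','w8'); boxes('pics/w8.png',ci,(0,-1.5),'b8',3,(170,180,400,275))
ci,im=snap('scene','c8'); im=im.astype(int); rep('')
m=(im[...,0]>150)&(im[...,1]<70)&(im[...,2]<70); m[:, :215]=0; m[:,245:]=0; m[:195]=0; m[230:]=0
v,u=np.nonzero(m); print(u.mean(),v.mean())
for x in(.05,.07,.075): print(x,proj(ci,W([x,0,0],R,o)))
cv2.imwrite('pics/c8z.png',cv2.resize(im[180:260,170:290,::-1].astype(np.uint8),None,fx=6,fy=6,interpolation=cv2.INTER_CUBIC))
E
```

```text
pre t 26.17 tip [-0.078   0.0079  0.1001] F [ 0.9 -0.8  0.6]
in t 27.32 tip [-0.0122  0.0078  0.0555] F [-0.1  0.2 -0.1]
end t 28.32 tip [-0.012  -0.0174  0.055 ] F [0.3 3.3 0.3]
 t 30.18 tip [-1.098e-01  1.000e-04  1.396e-01] F [-1.4  0.2  0.5]
225.01351351351352 210.86486486486487
0.05 [[227.62647058 233.39237665]]
0.07 [[227.51236392 240.40853502]]
0.075 [[227.48378217 242.18189421]]
```

View pics/b8.png

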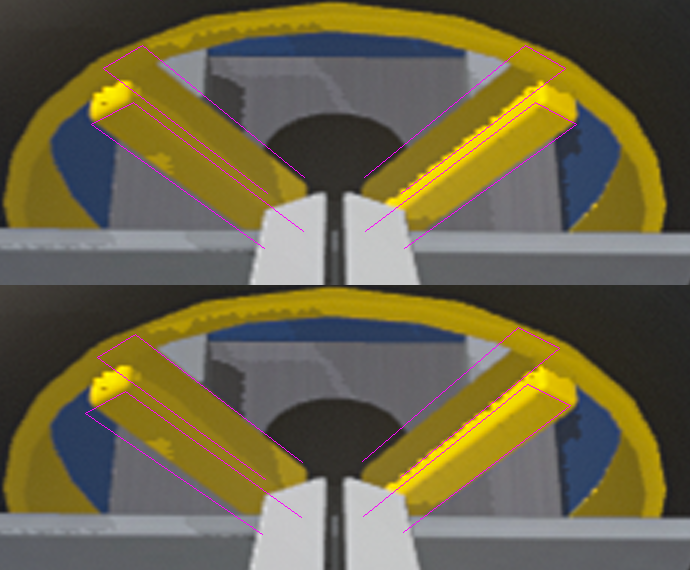

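View pics/c8z.png

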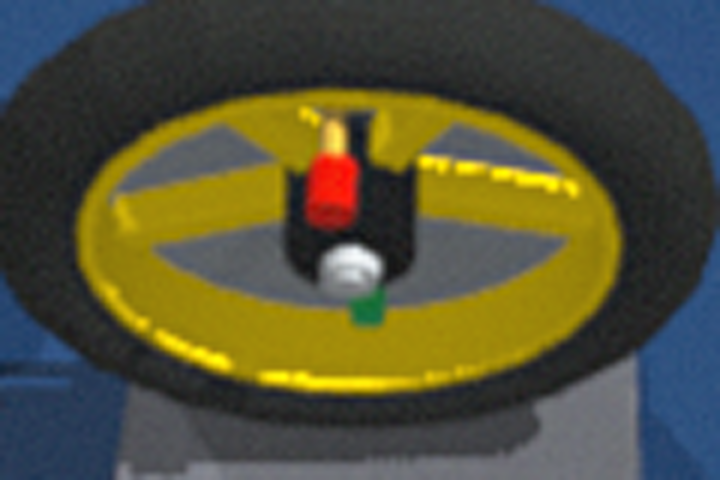

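```bash
python3 - <<'E'
from h import *
lin([-.18,0,.2],.15); robot.pause(.5)
snap('side','s9'); rep('fin'); robot.sign_off()
E
```

```text
fin t 31.49 tip [-0.1799  0.      0.2   ] F [-0.1  1.1 -0.3]
the job is handed in; nothing more can be done
```

View pics/s9.png

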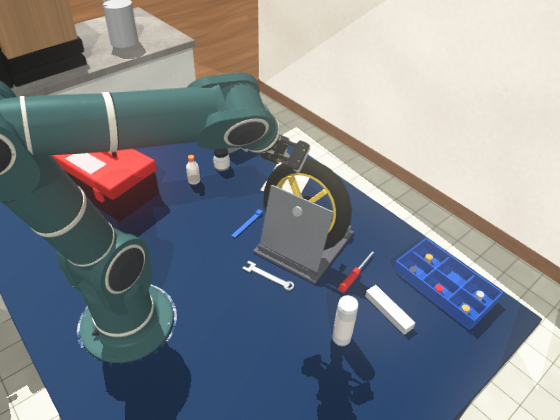

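The red-capped valve is at twelve o'clock, within about 1°, and the wheel is at rest. I handed the job in at 31.5 s. I turned the wheel about 177° clockwise by pushing the spokes with the closed fingertips, over the plate edge. It took three spoke pushes and one small correcting push; nothing was gripped.

**Last checks:** the wrist view fits valve angle 0°. The scene view gives between −0.6° and about +0.4°, depending on a correction of about 1 px for where the hub centre appears. In the last side view (taken just before hand-in) the arm is clear of the wheel and the tools and bottles look unmoved. The force readings I took at the end of each move stayed under about 4 N.

**What disagreed:**
- **Fingertip position:** in the images the closed fingertips sat about 18 mm behind the TCP, not 19 mm ahead of it as stated. My first pass therefore went in front of the spokes without touching anything. I corrected the offset and it worked from then on.
- **Plate edge:** in the wrist view it appeared rolled about 0.4° against my fitted model. I left that as part of the 1° uncertainty.

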